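Load the battery tester and hold its test dial on the third click

ROBOT

A 6-joint arm with a two-finger parallel gripper is mounted at the origin on the work surface. World frame = base frame: x ahead of the robot, y to its left, z up, the work surface at z = 0. Lengths are in m, angles in degrees, forces in N, time in s.
With the tool pointing down it reaches from about 0.275 to 0.825 m from the base axis. Payload 5.2 kg.
Tool frame: the origin (TCP) lies at the very end of the fingers, on their centre line; the grasp point (between the pads) lies 19 mm behind it (ctrl.pinch_z is the distance from the TCP to the grasp point, in m); z points along the fingers, y is the line along which they close (so a half turn about z gives the same grasp; the last joint's range is limited). The gripper opens to 93 mm and grips with 3 to 60 N. Pads are 15 mm wide; open, the fingers measure 128 mm over their backs; the gripper's body (75 mm by 188 mm) begins 65 mm behind the grasp point.
Start: joints at [63.954, 14.817, 87.949, -0, 77.235, -11.62], TCP at [0.137, 0.533, 0.219] pointing down, gripper open.
Joint ranges: [-179.93, 179.93], [-52.35, 119.4], [10.71, 147.94], [-69.91, 249.91], [12.55, 155.21], [-178.61, 178.61]. Speed limits (degrees/s): [147.25, 147.25, 180, 180, 180, 180].

INTERFACE

Orientations are given as [roll, pitch, yaw] about the fixed x, y, z axes, in that order (R = Rz(yaw) Ry(pitch) Rx(roll)).
In Python, from cell import read_state, imaging, ticket, models, ctrl gives the robot as it stands. The module is installed in compiled form; this text tells all that it offers.
- The arm moves only by the tool creep_tool, called after "Request:" by a JSON object that holds its "op" and its "data". Schema: {"type":"object","properties":{"offsets":{"type":"array","items":{"type":"object","properties":{"sx":{"type":"number"},"sy":{"type":"number"},"sz":{"type":"number"},"spin":{"type":"number"},"finger_gap":{"type":"number"}},"additionalProperties":false,"required":["finger_gap"]},"minItems":1,"maxItems":10},"only":{"type":"string"},"quiet":{"type":"boolean"},"lines":{"type":"string"}},"required":["offsets"],"additionalProperties":false}. offsets is a list of rows, 1 to 10 of them, each an object with the fields sx, sy, sz (the shift in shares of the most that a row can go, 1 being 50 mm), spin (a turn about the tool's z in normalised numbers (1 is 120 degrees)), finger_gap (the opening from 0.0 (shut) to 1.0 (fully open)); a field left out counts as zero (the opening has to be given); each row shifts and turns the commanded pose from where the row before left it, along the tool's axes as they then stand; what a row does not reach is not made up. A row lasts 1/10 s, in which the tool goes at most 0.05 m and 8.59 degrees, less where a joint would pass 70% of its speed; a pose out of reach is approached as far as the arm can. The fingers move at their own pace and stop on an object; the grip force is fixed at half the most. Time passes only in rows, so rows that do not move let the fingers close. The tool returns the time, the measured TCP pose, the force, the opening and the grip force at its end. only (a regular expression) keeps the lines of the reply that match it, lines (a string "A,B") keeps lines A to B, and quiet returns only ok. Shift and turn numbers lie between -1 and 1, and a call with a number outside is refused. Input that does not fit is refused with a message, and nothing moves.
- read_state(): the state, without advancing time (a new reading comes with each control period).
- imaging.read_camera(name): name is "scene" or "side" or "wrist"; returns a dict with "frame" (480x640x3 uint8, blue, green, red), "mtx" (3x3 intrinsics, pixels), "R" (3x3) and "t" (3): a world point X has camera coordinates R X + t. Camera axes: x right, y down, z forward; pixel columns grow to the right and rows downward; lengths in m; the calibration is good to about 2 mm. A picture is of the moment at which its call begins. There is no depth.
- ticket.close_job(): hands the job in; it is judged then, once.
Trained networks look in a picture, given as the dict that the camera call returned (one of the last four; its "shot" number tells which), for a name from the list of things; names that differ only in an ending like _2 or _b are one class to them, and where a whole thing is asked for, a point or a joint stands for the part that bears it (a point fixed in the world has none). Each returns a list of dicts, best first, with "confidence" (0 to 1); they miss things now and then, are a little off and sometimes report something else, mostly with a low value. They report only what shows in the picture. A call takes as long as a camera call. They do not tell look-alikes from the thing itself.
- models.recognise(thing, picture): "position" ([x, y, z] in m, in world coordinates, good to about 4 mm: the middle of the surface that is visible of it).
- models.regions_of(thing, picture): "pixels" (480x640 bool, what is visible of it).
- models.tip_of(thing, picture): "position" ([x, y, z] in m, in world coordinates, good to about 4 mm: a listed point, or the origin of a listed thing).
The state is a dict: "time_s": time; "joint_positions": joint angles; "qvel": joint speeds; "tau": joint torques, N m; "position": TCP position; "orientation": TCP orientation; "force": force on the tool from outside, world axes, zero at the start; "moment": the same for the moment, N m; "grip_width": opening from 0.0 (shut) to 1.0 (fully open); "finger_force": force on a finger pad.
Only numpy, scipy, OpenCV 4.12 (cv2) and the standard library are available. Lean on these libraries where they do the work, as an engineer would, in place of code of your own. Each camera call takes 0.05 s, during which the arm holds its last target. There are 200 camera calls.

TASK

Load the battery tester on the desk: stand the thin cell in the one-dot pocket first, then the middle-sized cell in the two-dot pocket, then the thick cell in the three-dot pocket, each fully down. Then turn the tester's spring-return dial clockwise (seen from above) past its first two clicks to the third and keep holding it there with the gripper: the job finishes while you are still holding the dial on the third click. Do not disturb the mug, the mouse or the pen cup.

Things in the scene. Friction and masses are not known exactly. Their poses are not given: they have to be found in the camera images.
- tester: Battery tester, a fixed grey slab 110 (x) x 300 (y) x 45 (z) mm on a black foot. Origin: centre of its underside; z up. Along its y lie, in its own frame: the dial's axis at y = +98 mm, then the one-dot pocket at y = +20, the two-dot pocket at y = -40 and the three-dot pocket at y = -105 mm, all at x = 0. The black dots that number each pocket are on its -x side.
- pocket1 (a point): Centre of the mouth of the one-dot pocket, at the slab's top (45 mm up): round, 18 mm wide, 30 mm deep, vertical, with a 2 mm chamfer. Axes as the tester's.
- pocket2 (a point): Centre of the mouth of the two-dot pocket: as pocket1 but 29 mm wide, 30 mm deep.
- pocket3 (a point): Centre of the mouth of the three-dot pocket: as pocket1 but 37 mm wide, 30 mm deep.
- cell_thin: Thin dry cell, a steel and black upright cylinder 15 mm in diameter, 50 mm tall, about 30 g, standing loose on the desk. Origin: centre of its underside, z up along it. In its pocket 20 mm of it stands out.
- cell_mid: Middle-sized dry cell, 26 mm in diameter, 50 mm tall, about 70 g; else as the thin one. In its pocket 20 mm of it stands out.
- cell_thick: Thick dry cell, 34 mm in diameter, 61 mm tall, about 140 g; else as the thin one. In its pocket 31 mm of it stands out.
- dial_grip (a point): Grip point on the black dial's bar, 72 mm above the desk, 3 mm from the dial's vertical axis towards the pointer end. Disc 60 mm wide, top at 56 mm; on it a bar 46 x 14 mm, top at 84 mm, white line on its pointer half. x points along the bar to the pointer, z up, turning with the dial. At home x lies 0.55 rad counter-clockwise of the tester's x. White ticks on the slab: home and three clicks.
- dial (a joint): Angle of the dial, rad: 0 at home, growing clockwise seen from above; clicks at 0.37, 0.74 and 1.11 (the third), hard stop at 1.16. A spring drives it back home from every click when it is let go: about 0.07 N m at home, 0.12 N m at the third click, up to 0.17 N m while going over a click.
- mug: White mug, 76 mm wide, 90 mm tall, origin at the centre of its underside. Bystander.
- mouse: Black computer mouse, 110 x 62 x 36 mm, origin at the centre of its underside. Bystander.
- pencup: Dark metal pen cup, 72 mm wide, 100 mm tall, with pens up to 130 mm. Origin at the centre of its underside. Bystander.
There are look-alikes about, which are no part of the job. Leave any pink look-alike of the cell_thick alone.

How it is judged:
By the outcome, as a careful person would: the job done as asked, in the order asked, and still so for the second after the job is handed in, while the arm keeps its last pose, push and grip.
It also fails if it takes over 72 s, if anything falls off the work surface, if the arm or the gripper's body presses on something with over 40 N, if the wrist force passes 120 N, or if a joint passes its speed limit or range.

## Working session

There is one attempt and no reset: what is moved stays moved. The work goes in short steps, Python scripts to look and compute and a tool call to move; the robot and the scene stay as the last step left them, time stands still between calls to the robot, and variables do not carry over. Pictures are saved under pics/ and viewed, at most 13 in all, crops included, and the job is handed in when it is done.

```bash
mkdir -p pics; cat > h.py <<'E'
from cell import read_state, imaging, ticket, models, ctrl
import numpy as np, cv2
def R_of(o):
    r,p,y=np.radians(o);c,s=np.cos,np.sin
    return np.array([[c(y),-s(y),0],[s(y),c(y),0],[0,0,1]])@np.array([[c(p),0,s(p)],[0,1,0],[-s(p),0,c(p)]])@np.array([[1,0,0],[0,c(r),-s(r)],[0,s(r),c(r)]])
def proj(P,X):
    c=P["R"]@np.array(X)+P["t"]; u=P["mtx"]@c; return u[:2]/u[2]
def ray(P,u,v,z):
    d=P["R"].T@np.linalg.inv(P["mtx"])@np.array([u,v,1.]); o=-P["R"].T@P["t"]
    return o+d*(z-o[2])/d[2]
def tool(X):
    s=read_state(); return R_of(s["orientation"]).T@(np.array(X)-s["position"])
E
python3 - <<'E'
from h import *
s=read_state();print(s["position"],s["orientation"],s["grip_width"],ctrl.pinch_z)
for n in("scene","side"):
    P=imaging.read_camera(n);cv2.imwrite(f"pics/{n}0.png",P["frame"])
    for t in("cell_thin","cell_mid","cell_thick","tester","pocket1","pocket2","pocket3","dial_grip","mug","mouse","pencup"):
        for d in models.tip_of(t,P)[:4]:
            print(n,t,np.round(d["position"],3),round(d["confidence"],2),proj(P,d["position"]).round())
E
```

```text
[0.13675487 0.53214816 0.21784195] [-1.79897897e+02 -1.94743138e-02  1.65575866e+02] 0.9981852195633611 0.0188
scene cell_thin [ 0.485  0.304 -0.   ] 0.55 [413. 252.]
scene cell_mid [ 0.623  0.161 -0.003] 0.82 [353. 291.]
scene cell_mid [ 0.479 -0.235  0.047] 0.27 [187. 224.]
scene cell_thick [ 0.546  0.213 -0.006] 0.95 [376. 269.]
scene cell_thick [0.436 0.1   0.001] 0.85 [328. 235.]
scene cell_thick [ 0.482  0.186 -0.   ] 0.59 [363. 249.]
scene tester [ 0.513 -0.137  0.003] 0.6 [227. 250.]
scene pocket1 [ 0.525 -0.12   0.044] 0.94 [231. 240.]
scene pocket1 [ 0.499 -0.177  0.048] 0.86 [209. 230.]
scene pocket1 [ 0.478 -0.235  0.049] 0.65 [186. 224.]
scene pocket1 [ 0.486  0.303 -0.001] 0.61 [413. 253.]
scene pocket2 [ 0.525 -0.12   0.044] 0.94 [231. 240.]
scene pocket2 [ 0.499 -0.177  0.048] 0.86 [209. 230.]
scene pocket2 [ 0.478 -0.235  0.049] 0.65 [186. 224.]
scene pocket2 [ 0.486  0.303 -0.001] 0.61 [413. 253.]
scene pocket3 [ 0.525 -0.12   0.044] 0.94 [231. 240.]
scene pocket3 [ 0.499 -0.177  0.048] 0.86 [209. 230.]
scene pocket3 [ 0.478 -0.235  0.049] 0.65 [186. 224.]
scene poc
[... 445 characters left out ...]
 ] 0.55 [269. 313.]
side cell_thick [ 0.437  0.097 -0.001] 0.94 [371. 293.]
side cell_thick [0.482 0.187 0.005] 0.93 [346. 325.]
side cell_thick [ 0.559 -0.048  0.076] 0.17 [313. 212.]
side tester [ 0.514 -0.136 -0.001] 0.59 [336. 217.]
side pocket1 [ 0.5   -0.174  0.046] 0.8 [344. 191.]
side pocket1 [ 0.48  -0.24   0.045] 0.78 [353. 176.]
side pocket2 [ 0.5   -0.174  0.046] 0.8 [344. 191.]
side pocket2 [ 0.48  -0.24   0.045] 0.78 [353. 176.]
side pocket3 [ 0.5   -0.174  0.046] 0.8 [344. 191.]
side pocket3 [ 0.48  -0.24   0.045] 0.78 [353. 176.]
side mug [ 0.716  0.309 -0.   ] 0.73 [198. 376.]
side mouse [0.346 0.281 0.005] 0.72 [429. 376.]
side pencup [ 0.764 -0.137  0.002] 0.85 [228. 211.]
```

View pics/scene0.png

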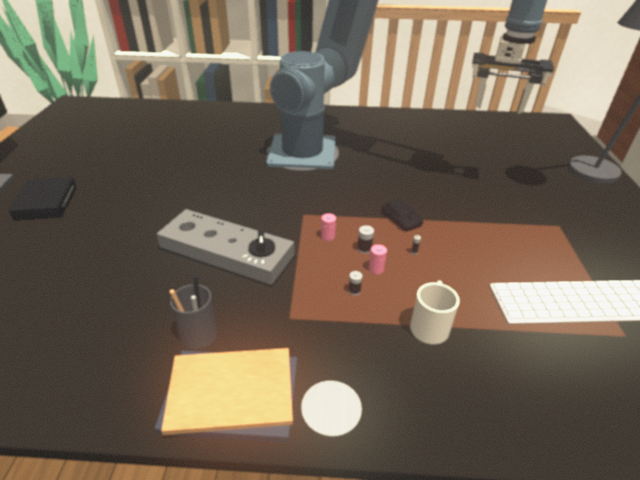

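```bash
python3 - <<'E'
import cv2
a=cv2.imread("pics/scene0.png")[190:330,160:460]
cv2.imwrite("pics/crop0.png",cv2.resize(a,(780,364),interpolation=cv2.INTER_CUBIC))
E
```

```text
(no output)
```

View pics/crop0.png

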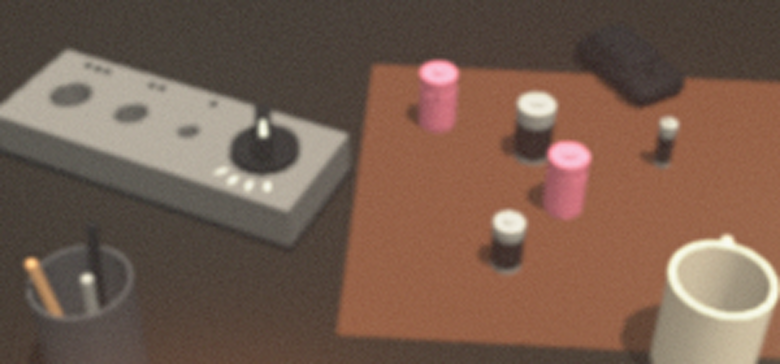

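The picture shows these candidates:
- Steel/black cells: thin at px (416,244), mid at (355,283), thick at (366,240).
- Pink look-alikes to leave alone: (328,228) and (378,260).
- Pockets: 1-dot at (232,240), 2-dot at (210,233), 3-dot at (187,227).
- Dial at (262,245).

I choose the three steel/black cells, and the crop confirms them. Next I move above the thin cell.

The rows are not in the units I measure in: shifts go in shares of 50 mm and turns go in shares of 120 degrees. I convert before sending: -0.044 m is -0.88, -0.0149 m is -0.298.

Request:
{"op": "creep_tool", "data": {"offsets": [{"sx": -0.88,"sy": -0.298,"finger_gap": 0.5},{"sx": -0.88,"sy": -0.298,"finger_gap": 0.5},{"sx": -0.88,"sy": -0.298,"finger_gap": 0.5},{"sx": -0.88,"sy": -0.298,"finger_gap": 0.5},{"sx": -0.88,"sy": -0.298,"finger_gap": 0.5},{"sx": -0.88,"sy": -0.298,"finger_gap": 0.5},{"sx": -0.88,"sy": -0.298,"finger_gap": 0.5},{"sx": -0.88,"sy": -0.298,"finger_gap": 0.5},{"sx": -0.88,"sy": -0.298,"finger_gap": 0.5}]}}

```text
time_s: 2.1
position: [0.4886, 0.3029, 0.2188]
orientation: [180.0, 0.0, 165.6]
force: [-0.0, 0.2, -0.7]
grip_width: 0.501
finger_force: 0.0
```

Request:
{"op": "creep_tool", "data": {"offsets": [{"spin": 0.0708,"finger_gap": 0.5},{"spin": 0.0708,"finger_gap": 0.5},{"spin": 0.0708,"finger_gap": 0.5},{"spin": 0.0708,"finger_gap": 0.5},{"spin": 0.0708,"finger_gap": 0.5},{"spin": 0.0708,"finger_gap": 0.5},{"spin": 0.0708,"finger_gap": 0.5},{"spin": 0.0708,"finger_gap": 0.5},{"spin": 0.0708,"finger_gap": 0.5},{"spin": 0.0708,"finger_gap": 0.5}]}}

```text
time_s: 3.1
position: [0.4871, 0.3041, 0.2186]
orientation: [-180.0, 0.0, 80.2]
force: [-0.3, -1.7, -0.8]
grip_width: 0.501
finger_force: 0.0
```

Request:
{"op": "creep_tool", "data": {"offsets": [{"spin": 0.0708,"finger_gap": 0.5},{"spin": 0.03,"finger_gap": 0.5},{"finger_gap": 0.5}]}}

```text
time_s: 3.4
position: [0.4871, 0.3041, 0.2186]
orientation: [-180.0, 0.0, 68.4]
force: [-0.0, 0.2, 0.3]
grip_width: 0.499
finger_force: 0.0
```

```bash
cat > look.py <<'E'
from h import *
import sys
for c in("wrist","scene","side"):
    P=imaging.read_camera(c)
    for t in sys.argv[1:]:
        for d in models.tip_of(t,P)[:3]:
            print(c,t,np.round(d["position"],4),round(d["confidence"],2),"tool",tool(d["position"]).round(4),proj(P,d["position"]).round())
    if c=="wrist": cv2.imwrite("pics/w_%.0f.png"%(read_state()["time_s"]*10),P["frame"])
s=read_state();print(s["time_s"],s["position"],s["orientation"])
E
python3 look.py cell_thin
```

```text
wrist cell_thin [ 0.4865  0.302  -0.0052] 0.55 tool [-2.200e-03  2.000e-04  2.238e-01] [315. 213.]
scene cell_thin [ 0.4855  0.3037 -0.0008] 0.54 tool [-0.001  -0.0013  0.2194] [413. 252.]
side cell_thin [0.4836 0.3012 0.0019] 0.75 tool [-0.004  -0.0022  0.2168] [343. 381.]
side cell_thin [0.349  0.2809 0.0039] 0.71 tool [-0.0722 -0.12    0.2148] [427. 376.]
3.7 [0.48713165 0.30413703 0.21865602] [ 1.79999601e+02 -1.88626597e-03  6.85213156e+01]
```

```bash
python3 - <<'E'
from h import *
P=imaging.read_camera("wrist");print("cam",-P["R"].T@P["t"],P["R"].round(2).tolist())
for d in models.regions_of("cell_thin",P)[:2]:
    v,u=np.nonzero(d["pixels"]);print(d["confidence"],u.min(),u.max(),v.min(),v.max())
for z in (0,.05):
  for dx in(-.0075,.0075): print(z,proj(P,[.4857,.3025+dx,z]).round(1),proj(P,[.4857+dx,.3025,z]).round(1))
E
```

```text
cam [0.51191437 0.37013717 0.38416146] [[0.93, -0.37, -0.0], [-0.35, -0.9, 0.25], [-0.09, -0.24, -0.97]]
0.67 304 318 206 227
0 [316.1 219.3] [307.6 215.6]
0 [311.3 207.1] [319.9 210.9]
0.05 [316.5 229.5] [306.7 225.3]
0.05 [311.  215.7] [320.8 219.9]
```

```bash
ls pics; python3 - <<'E'
import cv2,glob
f=sorted(glob.glob("pics/w_*"))[-1]
a=cv2.imread(f)[160:280,240:400]
cv2.imwrite("pics/c1.png",cv2.resize(a,(640,480),interpolation=cv2.INTER_CUBIC))
E
```

```text
crop0.png
scene0.png
side0.png
w_35.png
```

View pics/c1.png

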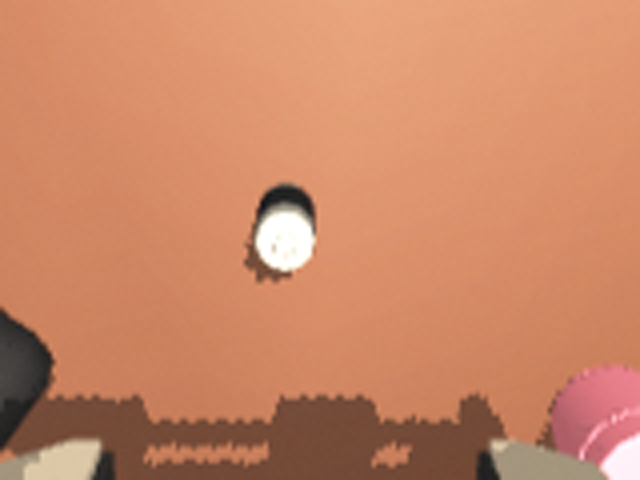

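```bash
python3 - <<'E'
from h import *
P=imaging.read_camera("wrist");X=ray(P,311.2,220,.05);print(X,tool(X))
E
```

```text
[0.48431991 0.30591174 0.05      ] [ 0.00064466 -0.00322922  0.16864227]
```

Converted, 0.045 m is 0.9, -0.0028 m is -0.056.

Request:
{"op": "creep_tool", "data": {"offsets": [{"sx": -0.01,"sy": -0.056,"sz": 0.9,"finger_gap": 0.5},{"sz": 0.9,"finger_gap": 0.5},{"sz": 0.9,"finger_gap": 0.5},{"sz": 0.6,"finger_gap": 0.5},{"sz": 0.412,"finger_gap": 0.5},{"finger_gap": 0.5},{"finger_gap": 0},{"finger_gap": 0},{"finger_gap": 0},{"finger_gap": 0}]}}

```text
time_s: 4.85
position: [0.4851, 0.305, 0.0343]
orientation: [179.9, -0.1, 68.5]
force: [-0.2, 0.1, -0.3]
grip_width: 0.208
finger_force: 0.0
```

Request:
{"op": "creep_tool", "data": {"offsets": [{"finger_gap": 0},{"finger_gap": 0}]}}

```text
time_s: 5.05
position: [0.4849, 0.305, 0.034]
orientation: [179.9, -0.1, 68.5]
force: [-1.1, 0.1, 4.9]
grip_width: 0.15
finger_force: 30.0
```

Converted, -0.042 m is -0.84.

Request:
{"op": "creep_tool", "data": {"offsets": [{"sz": -0.84,"finger_gap": 0},{"sz": -0.84,"finger_gap": 0},{"sz": -0.84,"finger_gap": 0}]}}

```text
time_s: 5.35
position: [0.4837, 0.3045, 0.1601]
orientation: [-179.9, 0.1, 68.5]
force: [1.1, -0.6, 0.3]
grip_width: 0.147
finger_force: 30.0
```

Request:
{"op": "creep_tool", "data": {"offsets": [{"sx": -0.846,"sy": 0.429,"finger_gap": 0},{"sx": -0.846,"sy": 0.429,"finger_gap": 0},{"sx": -0.846,"sy": 0.429,"finger_gap": 0},{"sx": -0.846,"sy": 0.429,"finger_gap": 0},{"sx": -0.846,"sy": 0.429,"finger_gap": 0},{"sx": -0.846,"sy": 0.429,"finger_gap": 0},{"sx": -0.846,"sy": 0.429,"finger_gap": 0},{"sx": -0.846,"sy": 0.429,"finger_gap": 0},{"sx": -0.846,"sy": 0.429,"finger_gap": 0},{"finger_gap": 0}]}}

```text
time_s: 6.35
position: [0.5247, -0.1262, 0.1589]
orientation: [179.9, 0.1, 68.1]
force: [-0.8, 0.7, -0.0]
grip_width: 0.153
finger_force: 30.0
```

```bash
python3 look.py pocket1 dial_grip
```

```text
wrist pocket1 [ 0.5233 -0.1155  0.0463] 0.97 tool [ 0.005  -0.0024  0.1123] [308. 223.]
wrist pocket1 [ 0.4793 -0.236   0.0486] 0.87 tool [-0.1232  0.0012  0.11  ] [313. 361.]
wrist dial_grip [ 0.5546 -0.0451  0.0699] 0.64 tool [0.0809 0.0013 0.0888] [311. 123.]
scene pocket1 [ 0.4788 -0.2342  0.0481] 0.96 tool [-0.1239  0.0003  0.1108] [187. 224.]
scene pocket1 [ 0.5227 -0.119   0.0438] 0.65 tool [-0.0007 -0.0009  0.1151] [232. 239.]
scene pocket1 [ 0.4989 -0.176   0.0465] 0.63 tool [-0.0624 -0.0022  0.1124] [209. 231.]
scene dial_grip [ 0.5552 -0.0451  0.0738] 0.85 tool [0.0798 0.0023 0.0852] [261. 239.]
side pocket1 [ 0.4994 -0.1751  0.0449] 0.93 tool [-0.0615 -0.0025  0.1142] [344. 191.]
side pocket1 [ 0.5231 -0.1151  0.0466] 0.69 tool [ 0.0031 -0.0023  0.1125] [332. 206.]
side pocket1 [ 0.4787 -0.2355  0.0431] 0.62 tool [-0.1252  0.0003  0.116 ] [354. 178.]
side dial_grip [ 0.5563 -0.0469  0.0732] 0.88 tool [0.0788 0.0036 0.086 ] [315. 214.]
side dial_grip [ 0.5231 -0.1185  0.1289] 0.55 tool [ 0.     -0.0012  0.0303] [333. 172.]
6.8 [ 0.52420528 -0.11898262  0.15916451] [-1.79998869e+02 -4.19495170e-03  6.85850151e+01]
```

```bash
ls pics/w*; cp $(ls -t pics/w_*|head -1) pics/v2.png
```

```text
pics/w_35.png
pics/w_65.png
```

View pics/v2.png

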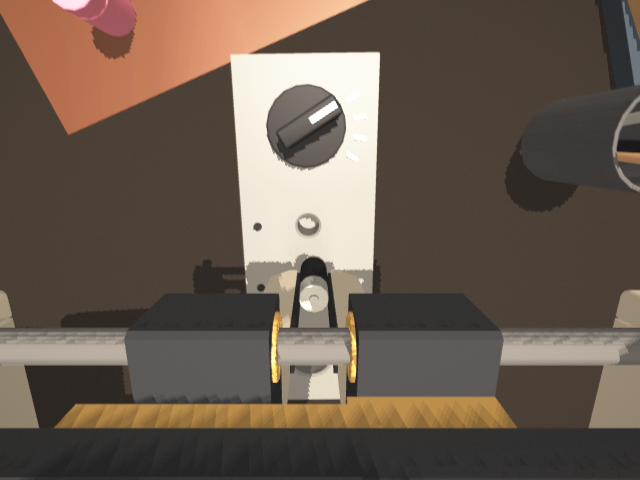

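The wrist view shows pocket 1 at (308,225), the top of the held thin cell at (314,296), and the dial at (306,126) with its pointer to the right. The slab is aligned with the tool.

```bash
python3 - <<'E'
from h import *
P=imaging.read_camera("wrist")
f=P["frame"];g=cv2.cvtColor(f,cv2.COLOR_BGR2GRAY)
def rep(n,u,v,z):
    X=ray(P,u,v,z);print(n,X.round(4),tool(X).round(4))
z=read_state()["position"][2]
# rim of pocket: darker blob around (308,225) in white slab
for n,(u,v,r,zz) in {"p1":(308,225,20,.045)}.items():
    w=g[v-r:v+r,u-r:u+r]; print(w[::3,::3])
rep("p1",308,225,.045); rep("celltop",314,296,z+.016)
rep("dialdisc",306,126,.056)
for a in [(232,55),(243,240),(380,52),(374,240)]: rep(a,*a,.045)
E
```

```text
[[236 236 236 236 236 236 236 236 235 236 237 236 236 236]
 [236 236 235 235 235 236 236 236 235 235 235 235 235 236]
 [235 239 235 236 235 234 234 235 234 235 235 235 235 236]
 [235 235 234 235 235 234 234 235 234 234 234 235 234 235]
 [234 234 234 234 234 234 233 234 234 234 234 234 234 235]
 [235 234 235 234 234 234 234 233 232 232 232 233 232 235]
 [234 234 233 235 232 232 189 159 150 155 176 232 233 234]
 [234 234 233 233 232 172 194 228 194 140 141 143 233 235]
 [234 235 233 233 210 171 231 232 232 229 140 136 197 234]
 [234 235 233 233 184 102 231 232 232 231 228  85 177 234]
 [233 234 232 232 192 103 111 181 210 198 101  84 182 233]
 [233 233 232 232 215 124 114 115 115 110 103 110 195 233]
 [233 233 232 232 229 201 132 115 114 111 119 195 230 233]
 [233 234 232 232 230 229 208 204 180 204 200 229 229 232]]
p1 [ 0.5219 -0.1097  0.045 ] [ 0.008  -0.0056  0.1142]
celltop [ 0.5246 -0.116   0.1752] [ 0.0031 -0.0009 -0.016 ]
dialdisc [ 0.5493 -0.037   0.056 ] [ 0.0857 -0.0067  0.1032]
(232, 55) [0.517  0.0299 0.045 ] [ 0.1361 -0.0612  0.1142]
(243, 240) [ 0.4663 -0.1018  0.045 ] [-0.005  -0.0603  0.1142]
(380, 52) [ 0.6191 -0.0079  0.045 ] [0.1382 0.0477 0.1142]
(374, 240) [ 0.5688 -0.1419  0.045 ] [-0.0049  0.0497  0.1142]
```

Converted, 0.035 m is 0.7, -0.003 m is -0.06.

Request:
{"op": "creep_tool", "data": {"offsets": [{"sx": -0.28,"sy": -0.06,"finger_gap": 0},{"sz": 0.7,"finger_gap": 0},{"sz": 0.7,"finger_gap": 0},{"finger_gap": 0},{"finger_gap": 0}]}}

```text
time_s: 7.35
position: [0.5158, -0.1325, 0.0892]
orientation: [-179.9, 0.0, 68.5]
force: [-0.5, -0.3, -0.2]
grip_width: 0.148
finger_force: 30.0
```

```bash
python3 - <<'E'
from h import *
P=imaging.read_camera("wrist");s=read_state();p=np.array(s["position"]);R=R_of(s["orientation"]);print(p,s["orientation"])
for h in(-.034,.016):
  for dx in(0,.0075,.004):print(h,dx,proj(P,p+R@[dx,0,-h]).round(1))
a=P["frame"][130:330,230:400];cv2.imwrite("pics/v3.png",cv2.resize(a,(510,600),interpolation=cv2.INTER_CUBIC))
E
```

```text
[ 0.51683753 -0.13289303  0.09029472] [1.79923926e+02 1.30210717e-02 6.84683044e+01]
-0.034 0 [317.1 266.7]
-0.034 0.0075 [317.1 254.9]
-0.034 0.004 [317.1 260.4]
0.016 0 [317.9 302.6]
0.016 0.0075 [318.  287.7]
0.016 0.004 [317.9 294.7]
```

View pics/v3.png

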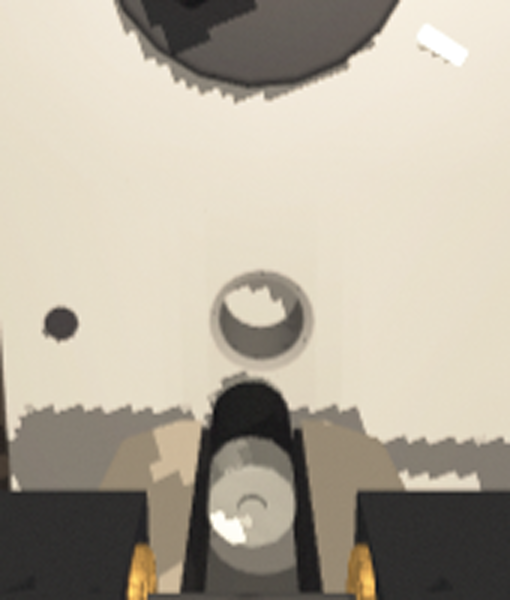

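```bash
python3 - <<'E'
from h import *
P=imaging.read_camera("wrist");s=read_state();z=s["position"][2]
h=tool(ray(P,317.3,236.7,.045));b=tool(ray(P,313.7,256.7,z-.034))-[.0075,0,0]
print(h,b,h-b)
E
```

```text
[0.01559641 0.00078928 0.04582271] [-0.0013315  -0.00146648  0.03399415] [0.01692791 0.00225576 0.01182856]
```

The hole sits at (317,237) and the bottom of the held cell at about (314,257), so the correction is +16.9 mm in x and +2.3 mm in y.

Converted, 0.0169 m is 0.338, 0.0023 m is 0.046.

Request:
{"op": "creep_tool", "data": {"offsets": [{"sx": 0.338,"sy": 0.046,"finger_gap": 0},{"finger_gap": 0},{"sz": 0.2,"finger_gap": 0},{"sz": 0.16,"finger_gap": 0},{"sz": 0.12,"finger_gap": 0}]}}

```text
time_s: 7.95
position: [0.524, -0.1175, 0.0641]
orientation: [-179.9, 0.0, 68.5]
force: [0.3, 0.3, 0.3]
grip_width: 0.152
finger_force: 30.0
```

Request:
{"op": "creep_tool", "data": {"offsets": [{"sz": 0.16,"finger_gap": 0},{"sz": 0.12,"finger_gap": 0},{"sz": 0.06,"finger_gap": 0},{"finger_gap": 0}]}}

```text
time_s: 8.35
position: [0.5246, -0.1176, 0.0489]
orientation: [180.0, 0.0, 68.5]
force: [-2.8, -0.2, 10.3]
grip_width: 0.152
finger_force: 30.1
```

Converted, -0.05 m is -1, -0.02 m is -0.4.

Request:
{"op": "creep_tool", "data": {"offsets": [{"finger_gap": 0.5},{"finger_gap": 0.5},{"finger_gap": 0.5},{"sz": -0.4,"finger_gap": 0.5},{"sz": -1,"finger_gap": 0.5},{"sz": -1,"finger_gap": 0.5}]}}

```text
time_s: 8.95
position: [0.5236, -0.1169, 0.1681]
orientation: [-179.8, -0.0, 68.5]
force: [1.6, 0.2, -0.7]
grip_width: 0.499
finger_force: 0.0
```

Request:
{"op": "creep_tool", "data": {"offsets": [{"sx": 0.988,"sy": -0.038,"finger_gap": 0.5},{"sx": 0.988,"sy": -0.038,"finger_gap": 0.5},{"sx": 0.988,"sy": -0.038,"finger_gap": 0.5},{"sx": 0.988,"sy": -0.038,"finger_gap": 0.5},{"sx": 0.988,"sy": -0.038,"finger_gap": 0.5},{"sx": 0.988,"sy": -0.038,"finger_gap": 0.5},{"finger_gap": 0.5}]}}

```text
time_s: 9.65
position: [0.6235, 0.1686, 0.1671]
orientation: [-180.0, -0.1, 68.8]
force: [0.2, -1.1, 0.4]
grip_width: 0.5
finger_force: 0.0
```

```bash
python3 look.py cell_mid cell_thin
cat > top.py <<'E'
from h import *
import sys
# centre of the bright cap nearest the tool axis, at height z
z=float(sys.argv[1]); x=float(sys.argv[2]) if len(sys.argv)>2 else 0
P=imaging.read_camera("wrist");s=read_state();R=R_of(s["orientation"]);p=np.array(s["position"])
q=p+R@[x,0,0]; q[2]=z; u0=proj(P,q); print("expected",u0)
hsv=cv2.cvtColor(P["frame"],cv2.COLOR_BGR2HSV); m=((hsv[...,1]<60)&(hsv[...,2]>150)).astype(np.uint8)
n,l,st,c=cv2.connectedComponentsWithStats(m)
for i in sorted(range(1,n),key=lambda i:np.hypot(*(c[i]-u0))):
    if st[i,4]>80:
        b=st[i];cc=np.array([b[0]+b[2]/2-.5,b[1]+b[3]/2-.5]);X=ray(P,*cc,z)
        print(b,c[i].round(1),X.round(4),"tool",tool(X).round(4)); break
cv2.imwrite(sys.argv[3] if len(sys.argv)>3 else "pics/t.png",P["frame"])
E
python3 top.py .05
```

```text
wrist cell_mid [0.6282 0.1572 0.0007] 0.64 tool [-0.0037  0.0079  0.1664] [323. 230.]
scene cell_mid [ 0.6217  0.1639 -0.0039] 0.73 tool [ 0.0025 -0.0016  0.1717] [355. 291.]
scene cell_mid [ 7.139e-01  3.090e-01 -6.000e-04] 0.61 tool [0.1713 0.0307 0.1682] [429. 327.]
scene cell_mid [ 0.5226 -0.1215  0.0442] 0.47 tool [-0.2994  0.0113  0.1238] [231. 239.]
scene cell_thin [ 0.524  -0.1202  0.0115] 0.39 tool [-0.2976  0.0121  0.1567] [232. 250.]
side cell_mid [0.6251 0.1634 0.0008] 0.79 tool [0.0031 0.0013 0.1675] [268. 312.]
side cell_thin [ 0.5227 -0.1162  0.0181] 0.48 tool [-0.2947  0.0092  0.1502] [332. 216.]
10.1 [0.6227928  0.16118666 0.16831111] [1.79988266e+02 2.58479245e-03 6.83644985e+01]
expected [314.54478203 232.63703921]
[300 216  29  30 678] [313.7 230.6] [0.6231 0.1634 0.05  ] tool [ 0.0019 -0.0005  0.1183]
```

Converted, 0.045 m is 0.9, 0.002 m is 0.04.

Request:
{"op": "creep_tool", "data": {"offsets": [{"sx": 0.04,"sy": 0.01,"sz": 0.9,"finger_gap": 0.5},{"sz": 0.9,"finger_gap": 0.5},{"sz": 0.6,"finger_gap": 0.5},{"sz": 0.29,"finger_gap": 0.5},{"finger_gap": 0.5},{"finger_gap": 0},{"finger_gap": 0},{"finger_gap": 0},{"finger_gap": 0}]}}

```text
time_s: 11.05
position: [0.6252, 0.1644, 0.0354]
orientation: [179.8, -0.1, 68.5]
force: [-0.4, -0.4, 4.9]
grip_width: 0.27
finger_force: 30.0
```

Request:
{"op": "creep_tool", "data": {"offsets": [{"sz": -0.84,"finger_gap": 0},{"sz": -0.84,"finger_gap": 0},{"sz": -0.84,"finger_gap": 0},{"finger_gap": 0}]}}

```text
time_s: 11.45
position: [0.628, 0.1648, 0.1675]
orientation: [179.3, -0.3, 68.5]
force: [0.8, 0.6, -0.8]
grip_width: 0.264
finger_force: 30.0
```

```bash
python3 -c "
from h import *
print(read_state()['position'],tool([.5032,-.1739,.045]))"
```

```text
[0.62800964 0.16480297 0.16746777] [-0.36160604  0.00661907  0.12038588]
```

Converted, -0.049 m is -0.98, 0.0008 m is 0.016.

Request:
{"op": "creep_tool", "data": {"offsets": [{"sx": -0.98,"sy": 0.016,"finger_gap": 0},{"sx": -0.98,"sy": 0.016,"finger_gap": 0},{"sx": -0.98,"sy": 0.016,"finger_gap": 0},{"sx": -0.98,"sy": 0.016,"finger_gap": 0},{"sx": -0.98,"sy": 0.016,"finger_gap": 0},{"sx": -0.98,"sy": 0.016,"finger_gap": 0},{"sx": -0.98,"sy": 0.016,"finger_gap": 0},{"sx": -0.98,"sy": 0.016,"finger_gap": 0},{"finger_gap": 0}]}}

```text
time_s: 12.35
position: [0.484, -0.2082, 0.1592]
orientation: [180.0, 0.1, 68.1]
force: [0.2, 0.5, -0.5]
grip_width: 0.268
finger_force: 30.0
```

Request:
{"op": "creep_tool", "data": {"offsets": [{"sz": 0.8,"finger_gap": 0},{"sz": 0.64,"finger_gap": 0},{"finger_gap": 0},{"finger_gap": 0}]}}

```text
time_s: 12.75
position: [0.486, -0.2019, 0.0875]
orientation: [-179.9, -0.0, 68.5]
force: [1.3, 0.0, -0.2]
grip_width: 0.263
finger_force: 30.0
```

```bash
python3 - <<'E'
from h import *
P=imaging.read_camera("wrist");s=read_state();p=np.array(s["position"]);R=R_of(s["orientation"]);print(p,s["orientation"])
for h in(-.034,.016):
  for dx in(0,.013):print(h,dx,proj(P,p+R@[dx,0,-h]).round(1))
print("p2",proj(P,[.5031,-.1738,.045]))
a=P["frame"][130:330,220:410];cv2.imwrite("pics/v4.png",cv2.resize(a,(570,600),interpolation=cv2.INTER_CUBIC))
E
```

```text
[ 0.48690381 -0.20256503  0.08855764] [1.79937489e+02 9.30052780e-03 6.85157864e+01]
-0.034 0 [317.1 267.2]
-0.034 0.013 [317.2 246.7]
0.016 0 [317.9 303.2]
0.016 0.013 [318.  277.1]
p2 [324.47760894 211.35756445]
```

View pics/v4.png

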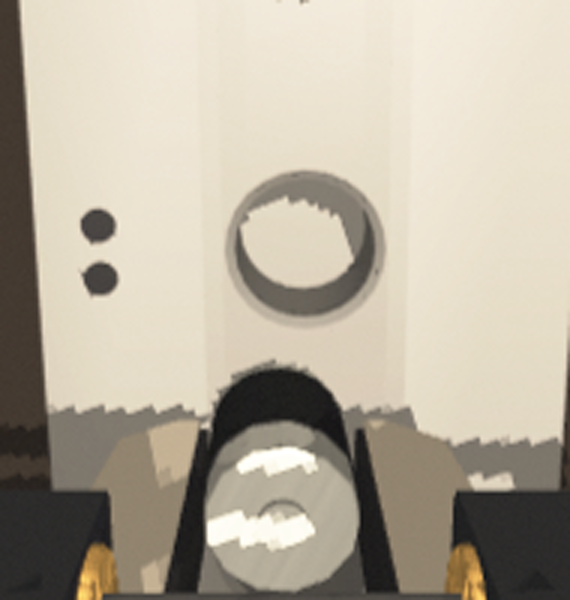

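Hole at (322,213), cell bottom's far edge at (314,252).

```bash
python3 - <<'E'
from h import *
P=imaging.read_camera("wrist");s=read_state();z=s["position"][2];print(s["position"])
h=tool(ray(P,321.7,212.7,.045));b=tool(ray(P,313.8,252.3,z-.0345))-[.013,0,0]
print(h,b,h-b)
E
```

```text
[ 0.4873507  -0.20294556  0.0891577 ]
[0.03158493 0.0033997  0.04414988] [-0.00389923 -0.00143221  0.03449149] [0.03548416 0.00483191 0.00965839]
```

```bash
python3 - <<'E'
from h import *
P=imaging.read_camera("wrist");f=P["frame"]
for v in range(236,276): print(v,f[v,306].tolist(),f[v,314].tolist(),f[v,324].tolist())
S=imaging.read_camera("side");a=S["frame"]
s=read_state();p=np.array(s["position"]);q=proj(S,p-[0,0,.03]);print(q,proj(S,[.5031,-.1738,.045]))
u,v=q.astype(int);a=a[v-50:v+40,u-60:u+60];cv2.imwrite("pics/v5.png",cv2.resize(a,(780,585),interpolation=cv2.INTER_CUBIC))
E
```

```text
236 [188, 207, 220] [165, 184, 194] [165, 184, 195]
237 [188, 209, 221] [177, 196, 208] [179, 199, 212]
238 [188, 209, 221] [187, 207, 220] [187, 206, 221]
239 [187, 208, 221] [187, 206, 221] [187, 207, 220]
240 [187, 207, 220] [188, 207, 220] [187, 207, 221]
241 [188, 207, 220] [187, 206, 220] [186, 207, 221]
242 [187, 207, 220] [186, 206, 220] [187, 207, 221]
243 [187, 206, 220] [187, 207, 221] [187, 208, 220]
244 [186, 206, 220] [186, 207, 219] [185, 206, 219]
245 [185, 206, 219] [186, 207, 219] [186, 207, 219]
246 [186, 207, 220] [186, 206, 219] [185, 206, 218]
247 [184, 205, 218] [186, 207, 219] [186, 207, 219]
248 [187, 207, 219] [186, 206, 219] [187, 207, 220]
249 [185, 205, 219] [186, 207, 219] [185, 206, 218]
250 [184, 205, 218] [181, 203, 214] [186, 207, 218]
251 [162, 180, 192] [159, 180, 189] [185, 206, 219]
252 [110, 121, 129] [110, 123, 129] [186, 207, 219]
253 [80, 88, 91] [45, 52, 52] [182, 201, 214]
254 [27, 28, 29] [29, 32, 32] [158, 177, 188]
255 [31, 30, 32] [29, 30, 30] [111, 126, 132]
256 [29, 30, 31] [29, 29, 30] [48, 52, 53]
257 [29, 30, 32] [30, 32, 31] [30, 
[... 170 characters left out ...]
, 32, 32]
262 [31, 32, 34] [31, 31, 31] [30, 32, 31]
263 [31, 30, 31] [30, 31, 30] [27, 29, 30]
264 [27, 26, 29] [30, 33, 33] [30, 32, 32]
265 [32, 32, 32] [30, 31, 31] [30, 30, 31]
266 [31, 32, 33] [29, 31, 31] [29, 31, 30]
267 [29, 29, 32] [28, 29, 29] [31, 31, 32]
268 [29, 29, 30] [27, 29, 30] [30, 31, 30]
269 [32, 31, 34] [34, 34, 35] [30, 30, 30]
270 [37, 38, 38] [93, 103, 108] [32, 35, 34]
271 [79, 86, 91] [132, 148, 155] [34, 35, 34]
272 [121, 133, 140] [132, 148, 155] [42, 43, 46]
273 [130, 145, 152] [132, 149, 154] [74, 81, 84]
274 [130, 143, 152] [132, 149, 154] [98, 108, 112]
275 [130, 144, 152] [133, 149, 156] [99, 108, 113]
[350.18606404 179.42643398] [342.61000852 191.51018533]
```

View pics/v5.png

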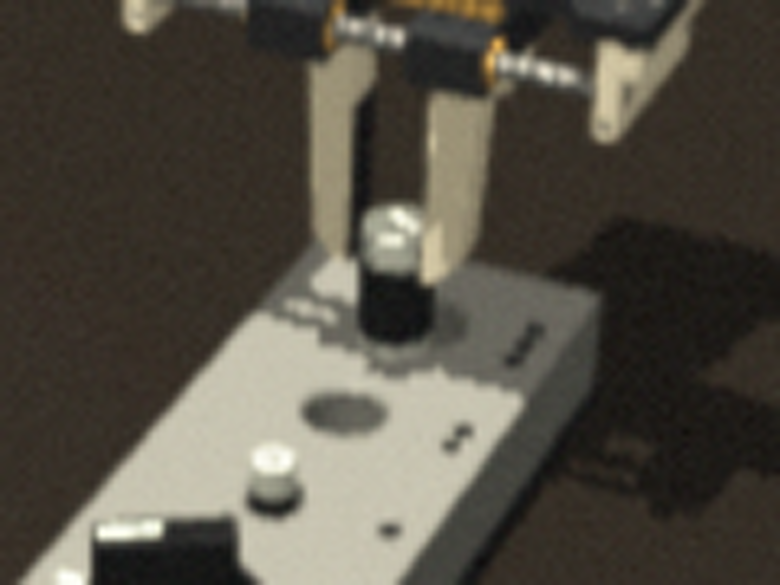

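Converted, 0.033 m is 0.66, 0.009 m is 0.18.

Request:
{"op": "creep_tool", "data": {"offsets": [{"sx": 0.66,"sy": 0.088,"finger_gap": 0},{"finger_gap": 0},{"sz": 0.18,"finger_gap": 0},{"sz": 0.1,"finger_gap": 0},{"finger_gap": 0}]}}

```text
time_s: 13.45
position: [0.502, -0.1738, 0.0728]
orientation: [-180.0, -0.0, 68.4]
force: [0.6, 1.0, -1.8]
grip_width: 0.27
finger_force: 30.0
```

Request:
{"op": "creep_tool", "data": {"offsets": [{"sz": 0.1,"finger_gap": 0},{"sz": 0.08,"finger_gap": 0},{"finger_gap": 0}]}}

```text
time_s: 13.75
position: [0.5021, -0.1737, 0.0639]
orientation: [-180.0, -0.0, 68.4]
force: [1.5, 1.2, -1.6]
grip_width: 0.268
finger_force: 30.0
```

Converted, 0.007 m is 0.14, 0.005 m is 0.1.

Request:
{"op": "creep_tool", "data": {"offsets": [{"sz": 0.14,"finger_gap": 0},{"sz": 0.1,"finger_gap": 0},{"sz": 0.06,"finger_gap": 0},{"finger_gap": 0}]}}

```text
time_s: 14.15
position: [0.5023, -0.1735, 0.0504]
orientation: [180.0, -0.0, 68.5]
force: [-1.9, 4.7, 9.8]
grip_width: 0.27
finger_force: 30.1
```

Converted, -0.05 m is -1, -0.02 m is -0.4.

Request:
{"op": "creep_tool", "data": {"offsets": [{"finger_gap": 0.6},{"finger_gap": 0.6},{"finger_gap": 0.6},{"sz": -0.4,"finger_gap": 0.6},{"sz": -1,"finger_gap": 0.6},{"sz": -1,"finger_gap": 0.6}]}}

```text
time_s: 14.75
position: [0.5012, -0.1734, 0.1696]
orientation: [-179.8, -0.0, 68.5]
force: [1.4, -1.6, -0.4]
grip_width: 0.602
finger_force: 0.0
```

Request:
{"op": "creep_tool", "data": {"offsets": [{"sx": 0.818,"sy": -0.376,"finger_gap": 0.6},{"sx": 0.818,"sy": -0.376,"finger_gap": 0.6},{"sx": 0.818,"sy": -0.376,"finger_gap": 0.6},{"sx": 0.818,"sy": -0.376,"finger_gap": 0.6},{"sx": 0.818,"sy": -0.376,"finger_gap": 0.6},{"sx": 0.818,"sy": -0.376,"finger_gap": 0.6},{"sx": 0.818,"sy": -0.376,"finger_gap": 0.6},{"sx": 0.818,"sy": -0.376,"finger_gap": 0.6},{"finger_gap": 0.6}]}}

```text
time_s: 15.65
position: [0.4814, 0.1905, 0.1693]
orientation: [-180.0, -0.1, 68.8]
force: [0.5, -0.2, 0.4]
grip_width: 0.6
finger_force: 0.0
```

```bash
python3 look.py cell_thick cell_mid; python3 top.py .061 0 pics/v6.png
```

```text
wrist cell_thick [4.427e-01 9.710e-02 1.000e-04] 0.81 tool [-0.0975 -0.004   0.1692] [312. 314.]
wrist cell_thick [5.513e-01 2.106e-01 2.000e-04] 0.73 tool [0.0478 0.0558 0.1689] [375. 176.]
wrist cell_thick [4.771e-01 1.866e-01 3.000e-04] 0.64 tool [-0.0016 -0.0046  0.1689] [312. 226.]
scene cell_thick [0.4411 0.0973 0.0008] 0.82 tool [-0.0964 -0.0064  0.1686] [327. 236.]
scene cell_thick [0.48   0.1872 0.0008] 0.77 tool [ 0.0015 -0.0034  0.1685] [364. 248.]
scene cell_thick [ 0.5476  0.2099 -0.0036] 0.77 tool [0.0475 0.0511 0.1729] [375. 269.]
scene cell_mid [ 0.4999 -0.1798  0.0107] 0.47 tool [-0.3322  0.1504  0.1589] [210. 243.]
side cell_thick [0.4813 0.1876 0.0059] 0.79 tool [ 0.0023 -0.0025  0.1636] [346. 325.]
side cell_thick [ 5.502e-01  2.130e-01 -3.000e-04] 0.73 tool [0.0513 0.0522 0.1698] [306. 337.]
side cell_thick [0.4389 0.0969 0.0037] 0.68 tool [-0.0976 -0.0084  0.1659] [370. 291.]
16.1 [0.48276416 0.18473641 0.16956316] [1.79995989e+02 6.73796298e-03 6.83581562e+01]
expected [314.58322783 235.55391946]
[ 289  211   41   42 1325] [309.2 231.7] [0.4797 0.1898 0.061 ] tool [ 0.0034 -0.0046  0.1086]
```

Converted, 0.045 m is 0.9, -0.003 m is -0.06.

Request:
{"op": "creep_tool", "data": {"offsets": [{"sx": 0.036,"sy": -0.06,"sz": 0.9,"finger_gap": 0.6},{"sz": 0.9,"finger_gap": 0.6},{"sz": 0.6,"finger_gap": 0.6},{"sz": 0.29,"finger_gap": 0.6},{"finger_gap": 0.6},{"finger_gap": 0},{"finger_gap": 0},{"finger_gap": 0},{"finger_gap": 0}]}}

```text
time_s: 17.05
position: [0.4813, 0.1888, 0.0362]
orientation: [179.9, -0.1, 68.5]
force: [-0.0, 0.9, 3.7]
grip_width: 0.359
finger_force: 30.0
```

```bash
python3 -c "
from h import *
print(read_state()['position'])"
```

```text
[0.48127663 0.18881401 0.03622496]
```

Request:
{"op": "creep_tool", "data": {"offsets": [{"sz": -0.84,"finger_gap": 0},{"sz": -0.84,"finger_gap": 0},{"sz": -0.84,"finger_gap": 0},{"finger_gap": 0},{"finger_gap": 0}]}}

```text
time_s: 17.55
position: [0.4807, 0.1888, 0.162]
orientation: [179.9, -0.1, 68.5]
force: [-0.3, -0.7, -1.9]
grip_width: 0.353
finger_force: 30.0
```

```bash
python3 -c "
from h import *
print(read_state()['position'],tool([.4790,-.2343,.045]))"
```

```text
[0.48069951 0.18879484 0.16201173] [-0.39438324  0.15334337  0.11683986]
```

Converted, -0.0429 m is -0.858, 0.0153 m is 0.306.

Request:
{"op": "creep_tool", "data": {"offsets": [{"sx": -0.858,"sy": 0.306,"finger_gap": 0},{"sx": -0.858,"sy": 0.306,"finger_gap": 0},{"sx": -0.858,"sy": 0.306,"finger_gap": 0},{"sx": -0.858,"sy": 0.306,"finger_gap": 0},{"sx": -0.858,"sy": 0.306,"finger_gap": 0},{"sx": -0.858,"sy": 0.306,"finger_gap": 0},{"sx": -0.858,"sy": 0.306,"finger_gap": 0},{"sx": -0.858,"sy": 0.306,"finger_gap": 0},{"sx": -0.858,"sy": 0.306,"finger_gap": 0},{"sx": -0.858,"sy": 0.306,"finger_gap": 0}]}}

```text
time_s: 18.55
position: [0.4636, -0.2674, 0.1587]
orientation: [-179.8, -0.1, 68.5]
force: [1.2, 0.6, -1.9]
grip_width: 0.359
finger_force: 30.0
```

Request:
{"op": "creep_tool", "data": {"offsets": [{"sz": 0.7,"finger_gap": 0},{"sz": 0.64,"finger_gap": 0},{"finger_gap": 0},{"finger_gap": 0},{"finger_gap": 0}]}}

```text
time_s: 19.05
position: [0.4659, -0.2667, 0.095]
orientation: [179.9, 0.0, 68.5]
force: [0.6, 0.6, -1.6]
grip_width: 0.359
finger_force: 30.0
```

```bash
python3 - <<'E'
from h import *
P=imaging.read_camera("wrist");s=read_state();p=np.array(s["position"]);R=R_of(s["orientation"]);print(p,s["orientation"],tool([.4785,-.2340,.045]))
for h in(-.0355,.0255):
  for dx in(0,.017):print(h,dx,proj(P,p+R@[dx,0,-h]).round(1))
print("p3",proj(P,[.4785,-.2340,.045]))
a=P["frame"][130:330,220:410];cv2.imwrite("pics/v7.png",cv2.resize(a,(570,600),interpolation=cv2.INTER_CUBIC))
E
```

```text
[ 0.4661734  -0.26687842  0.09544417] [1.79867824e+02 4.98663833e-02 6.85150834e+01] [ 0.03515241 -0.00068815  0.05041214]
-0.0355 0 [315.8 265.8]
-0.0355 0.017 [315.9 239. ]
0.0255 0 [316.6 311.6]
0.0255 0.017 [316.7 275.6]
p3 [314.70176833 205.08599453]
```

View pics/v7.png

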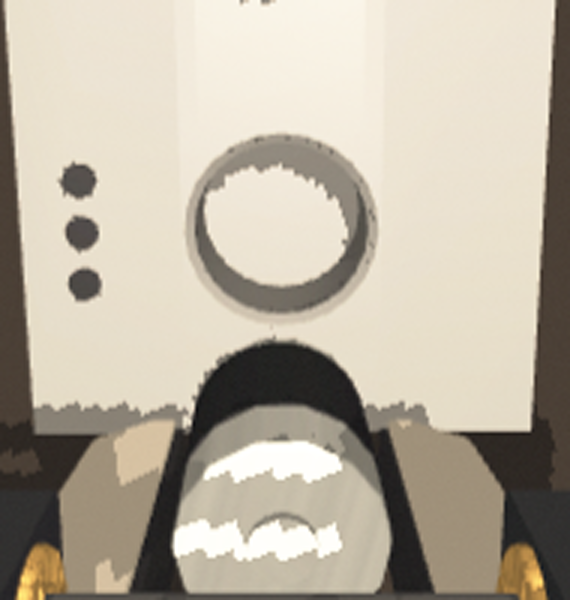

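Converted, 0.0352 m is 0.704, 0.013 m is 0.26.

Request:
{"op": "creep_tool", "data": {"offsets": [{"sx": 0.704,"sy": 0.004,"finger_gap": 0},{"finger_gap": 0},{"sz": 0.26,"finger_gap": 0},{"sz": 0.12,"finger_gap": 0},{"finger_gap": 0}]}}

```text
time_s: 19.6
position: [0.4779, -0.234, 0.074]
orientation: [-179.9, -0.0, 68.4]
force: [0.6, 0.6, -1.7]
grip_width: 0.361
finger_force: 30.0
```

Request:
{"op": "creep_tool", "data": {"offsets": [{"sz": 0.1,"finger_gap": 0},{"sz": 0.08,"finger_gap": 0},{"finger_gap": 0}]}}

```text
time_s: 19.9
position: [0.4779, -0.2339, 0.0654]
orientation: [-179.9, -0.0, 68.4]
force: [-0.2, 0.5, -1.7]
grip_width: 0.358
finger_force: 30.0
```

Converted, 0.007 m is 0.14, 0.005 m is 0.1.

Request:
{"op": "creep_tool", "data": {"offsets": [{"sz": 0.14,"finger_gap": 0},{"sz": 0.1,"finger_gap": 0},{"sz": 0.07,"finger_gap": 0},{"finger_gap": 0}]}}

```text
time_s: 20.3
position: [0.4779, -0.2337, 0.0511]
orientation: [-179.9, 0.0, 68.5]
force: [-3.1, 2.1, 6.6]
grip_width: 0.359
finger_force: 30.0
```

The rows are not in the units I measure in: shifts go in shares of 50 mm and turns go in shares of 120 degrees. I convert before sending: -0.05 m is -1, -0.02 m is -0.4.

Request:
{"op": "creep_tool", "data": {"offsets": [{"finger_gap": 0.6},{"finger_gap": 0.6},{"finger_gap": 0.6},{"sz": -0.4,"finger_gap": 0.6},{"sz": -1,"finger_gap": 0.6},{"sz": -1,"finger_gap": 0.6}]}}

```text
time_s: 20.9
position: [0.4775, -0.2333, 0.1708]
orientation: [-179.8, -0.1, 68.5]
force: [0.6, -0.5, -1.1]
grip_width: 0.597
finger_force: 0.0
```

Request:
{"op": "creep_tool", "data": {"offsets": [{"sx": 0.812,"sy": 0.004,"finger_gap": 0.5},{"sx": 0.812,"sy": 0.004,"finger_gap": 0.5},{"sx": 0.812,"sy": 0.004,"finger_gap": 0.5},{"sx": 0.812,"sy": 0.004,"finger_gap": 0.5},{"sx": 0.812,"sy": 0.004,"finger_gap": 0.5}]}}

```text
time_s: 21.4
position: [0.5542, -0.0439, 0.1705]
orientation: [180.0, 0.0, 68.5]
force: [-0.0, -0.6, 0.4]
grip_width: 0.498
finger_force: 0.0
```

Request:
{"op": "creep_tool", "data": {"offsets": [{"spin": 0.07,"finger_gap": 0.4},{"spin": 0.07,"finger_gap": 0.4},{"spin": 0.07,"finger_gap": 0.4},{"spin": 0.07,"finger_gap": 0.4},{"spin": 0.07,"finger_gap": 0.4},{"spin": 0.07,"finger_gap": 0.4},{"spin": 0.07,"finger_gap": 0.4},{"finger_gap": 0.4}]}}

```text
time_s: 22.2
position: [0.5538, -0.0454, 0.1704]
orientation: [-180.0, 0.0, 9.6]
force: [-0.3, 0.7, 0.5]
grip_width: 0.402
finger_force: 0.0
```

```bash
python3 look.py dial_grip cell_thin cell_mid cell_thick; python3 - <<'E'
from h import *
P=imaging.read_camera("wrist");s=read_state();p=np.array(s["position"]);print("axis in tool",tool([.5535,-.0451,.084]))
print("axis px z84,56",proj(P,[.5535,-.0451,.084]),proj(P,[.5535,-.0451,.056]))
cv2.imwrite("pics/v8.png",P["frame"])
E
```

```text
wrist dial_grip [ 0.5533 -0.0447  0.0667] 0.67 tool [-0.0003 -0.0008  0.1037] [314. 236.]
wrist cell_thin [ 0.5221 -0.1197  0.012 ] 0.78 tool [-0.0439  0.0678  0.1584] [383. 265.]
wrist cell_thick [ 0.5503  0.2121 -0.0037] 0.93 tool [ 0.0404 -0.2543  0.1742] [ 53. 178.]
wrist cell_thick [ 0.4382  0.0917 -0.0005] 0.65 tool [-0.0905 -0.1547  0.171 ] [169. 303.]
scene dial_grip [ 0.555  -0.0461  0.0705] 0.8 tool [0.0011 0.0009 0.1   ] [261. 240.]
scene cell_thin [ 0.5247 -0.117   0.0142] 0.64 tool [-0.0407  0.0657  0.1563] [234. 250.]
scene cell_mid [ 0.5002 -0.1763  0.0133] 0.47 tool [-0.0749  0.12    0.1573] [211. 242.]
scene cell_thick [0.4379 0.0984 0.0015] 0.82 t
[... 266 characters left out ...]
.69 tool [0.0025 0.003  0.0956] [314. 213.]
side cell_thin [ 0.5218 -0.1151  0.0192] 0.48 tool [-0.0432  0.0633  0.1514] [333. 216.]
side cell_mid [0.7161 0.3133 0.0021] 0.58 tool [ 0.2204 -0.3263  0.1684] [197. 378.]
side cell_thick [ 0.5531  0.2135 -0.001 ] 0.92 tool [ 0.0429 -0.2554  0.1716] [304. 337.]
side cell_thick [ 0.4771 -0.2334  0.0189] 0.79 tool [-0.1072  0.1724  0.1517] [354. 187.]
side cell_thick [0.4352 0.1001 0.0022] 0.69 tool [-0.0924 -0.1634  0.1684] [372. 293.]
22.95 [ 0.55376577 -0.04542825  0.17057537] [ 1.79997553e+02 -2.09028537e-03  9.67835684e+00]
axis in tool [-0.00020431 -0.00035249  0.08654351]
axis px z84,56 [314.42968853 241.65719492] [314.30364757 232.77811088]
```

View pics/v8.png

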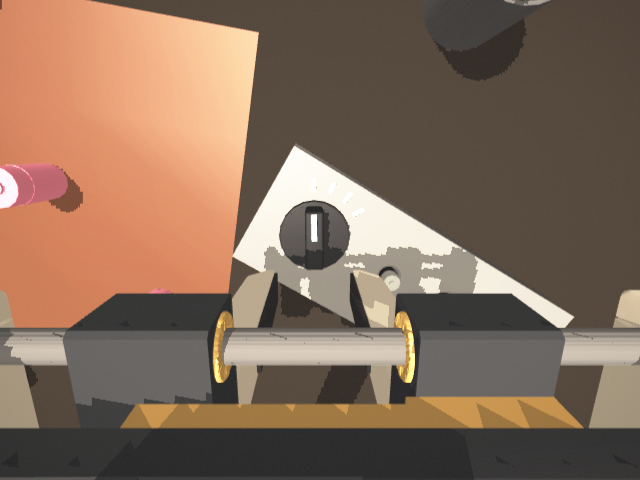

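Dial disc at (314,235), with the bar vertical and aligned with the tool. The thin cell is seated at (390,283). Descending to grip the bar.

Converted, 0.045 m is 0.9, 0.04 m is 0.8.

Request:
{"op": "creep_tool", "data": {"offsets": [{"sz": 0.9,"finger_gap": 0.4},{"sz": 0.8,"finger_gap": 0.4},{"sz": 0.4,"finger_gap": 0.4},{"sz": 0.12,"finger_gap": 0.4},{"finger_gap": 0.4},{"finger_gap": 0},{"finger_gap": 0},{"finger_gap": 0},{"finger_gap": 0}]}}

```text
time_s: 23.9
position: [0.5545, -0.0457, 0.0607]
orientation: [179.9, -0.1, 9.7]
force: [-0.5, -0.5, 2.4]
grip_width: 0.148
finger_force: 30.0
```

Request:
{"op": "creep_tool", "data": {"offsets": [{"finger_gap": 0},{"finger_gap": 0}]}}

```text
time_s: 24.1
position: [0.5545, -0.0457, 0.0607]
orientation: [179.9, -0.1, 9.7]
force: [-0.4, -0.7, 6.3]
grip_width: 0.148
finger_force: 30.0
```

Converted, 6 degrees is 0.05.

Request:
{"op": "creep_tool", "data": {"offsets": [{"spin": 0.05,"finger_gap": 0},{"spin": 0.05,"finger_gap": 0},{"spin": 0.05,"finger_gap": 0},{"spin": 0.05,"finger_gap": 0},{"spin": 0.05,"finger_gap": 0},{"spin": 0.05,"finger_gap": 0},{"spin": 0.05,"finger_gap": 0},{"spin": 0.05,"finger_gap": 0},{"spin": 0.05,"finger_gap": 0},{"spin": 0.05,"finger_gap": 0}]}}

```text
time_s: 25.1
position: [0.5534, -0.0488, 0.0607]
orientation: [179.8, -0.2, -50.5]
force: [-5.9, -11.7, 8.0]
grip_width: 0.15
finger_force: 30.0
```

Request:
{"op": "creep_tool", "data": {"offsets": [{"spin": 0.0167,"finger_gap": 0},{"spin": 0.0167,"finger_gap": 0},{"finger_gap": 0},{"finger_gap": 0}]}}

```text
time_s: 25.5
position: [0.5532, -0.0489, 0.0606]
orientation: [179.8, -0.2, -54.3]
force: [-6.0, -12.8, 7.7]
grip_width: 0.15
finger_force: 30.0
```

```bash
python3 - <<'E'
from h import *
s=read_state();print(s["orientation"],s["moment"],s["force"],s["position"])
for c in("scene","side"):
    P=imaging.read_camera(c)
    m=models.tip_of("dial_grip",P)
    print(c,[(d["position"],d["confidence"]) for d in m[:2]])
P=imaging.read_camera("scene");a=P["frame"][200:290,160:310];cv2.imwrite("pics/v9.png",cv2.resize(a,(800,480),interpolation=cv2.INTER_CUBIC))
E
```

```text
[179.77683786  -0.23214896 -54.26731658] [-2.08562524  1.22135505  0.23501231] [ -6.01543861 -12.81165131   7.74844623] [ 0.55320646 -0.04889988  0.06064735]
scene [([0.5551, -0.0497, 0.0756], 0.68)]
side [([0.5568, -0.0501, 0.0697], 0.65), ([0.3473, 0.2804, 0.0049], 0.41)]
```

View pics/v9.png

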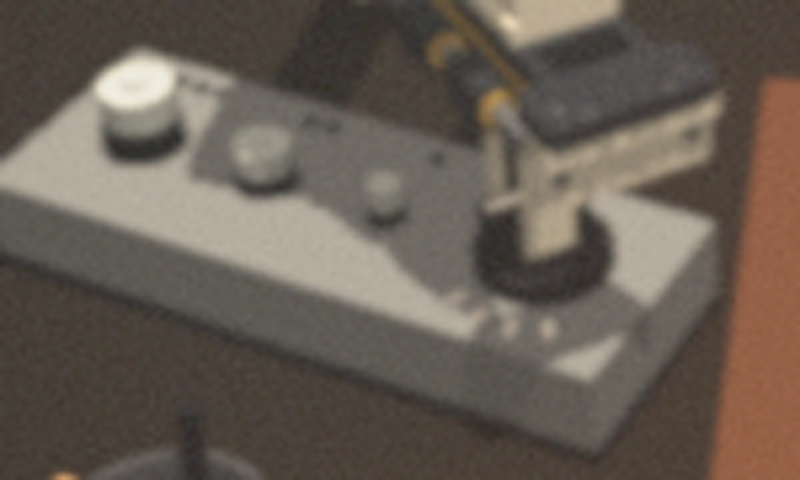

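Converted, 0.0029 m is 0.058, 0.0018 m is 0.036.

Request:
{"op": "creep_tool", "data": {"offsets": [{"sx": 0.036,"sy": 0.058,"finger_gap": 0},{"finger_gap": 0},{"finger_gap": 0}]}}

```text
time_s: 26.05
position: [0.5531, -0.0491, 0.0606]
orientation: [-180.0, -0.1, -54.3]
force: [-0.4, -1.4, 6.1]
grip_width: 0.145
finger_force: 30.0
```

```bash
python3 - <<'E'
from h import *
s=read_state();print(s["orientation"],s["moment"],s["force"],s["position"])
P=imaging.read_camera("wrist");a=P["frame"][150:350,190:440];cv2.imwrite("pics/v10.png",cv2.resize(a,(750,600),interpolation=cv2.INTER_CUBIC))
E
```

```text
[-1.79950888e+02 -1.04517718e-01 -5.43226434e+01] [-0.15912323  0.28191717  0.13975192] [-0.41407274 -1.35089038  6.08626916] [ 0.55310938 -0.04913205  0.06062244]
```

View pics/v10.png

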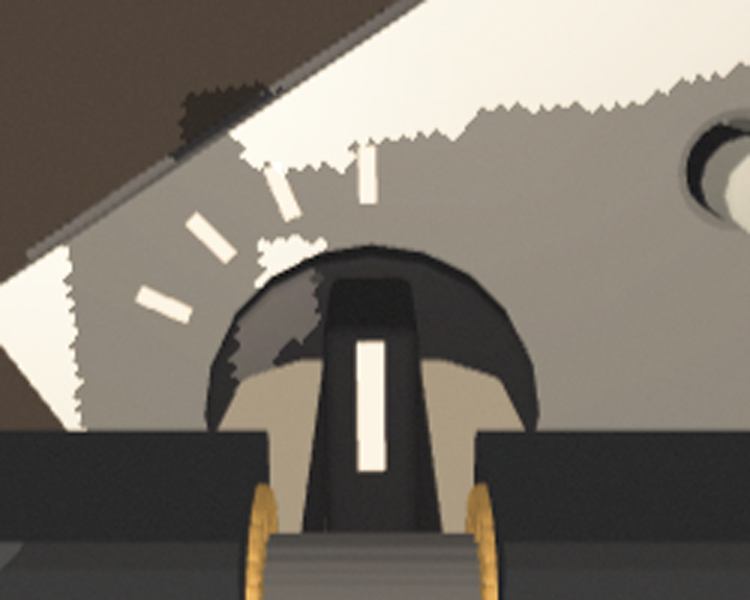

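Pointer line (px 314, 285) points straight at the fourth tick, the third click (px 313, 208). All cells are seated and the side force is now relieved. I'll add a small margin and hand in.

Converted, 0.6 degrees is 0.005.

Request:
{"op": "creep_tool", "data": {"offsets": [{"spin": 0.005,"finger_gap": 0},{"finger_gap": 0},{"finger_gap": 0},{"finger_gap": 0}]}}

```text
time_s: 26.5
position: [0.5531, -0.0491, 0.0606]
orientation: [-180.0, -0.1, -54.9]
force: [-1.6, -1.0, 6.5]
grip_width: 0.149
finger_force: 30.0
```

```bash
python3 -c "
from h import *
s=read_state();print(s['orientation'],s['moment'])
print(ticket.close_job())"
```

```text
[-1.79961538e+02 -1.12987552e-01 -5.49048422e+01] [-0.25612549  0.38730919  0.12638423]
the job is handed in; nothing more can be done
None
```

I loaded the thin, middle and thick cells in that order, each fully down in its pocket, turned the dial to the third click and handed the job in at 26.5 s still holding it; no verdict was returned.

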